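Offer the last furniture block to the forme

ROBOT

A 7-joint arm with a two-finger parallel gripper is mounted at the origin on a cart in front of the work surface, level with it; the furniture and walls round the work are solid. World frame = base frame: x ahead of the robot, y to its left, z up, the work surface at z = 0. Lengths are in mm, angles in rad, forces in N, time in s.
With the tool pointing down it reaches from about 425 to 1025 mm from the base axis. Payload 9.4 kg.
Tool frame: the origin (TCP) lies on the mounting face of the last link; the fingertips stand 173 mm ahead of it and the grasp point (between the pads) lies 155 mm ahead of it; z points along the fingers, y is the line along which they close (so a half turn about z gives the same grasp; the last joint's range is limited). The gripper opens to 85 mm and grips with 20 to 120 N. Pads are 22 mm wide; open, the fingers measure 114 mm over their backs; the gripper's body (76 mm by 85 mm) begins 54 mm behind the grasp point. The pads swing forward as they close: fully open they stand 13 mm farther back than shut.
Start: joints at [-1.202, 0.599, -0.003, 1.599, 0.002, 0.943, -0.08], TCP at [312.602, 654.144, 404.675] pointing down, gripper open.
Joint ranges: [-2.57, 2.57], [-0.35, 1.97], [-1.29, 1.29], [0.11, 2.56], [-1.05, 4.19], [0.11, 1.86], [-2.63, 2.63]. Speed limits (rad/s): [2.22, 2.22, 3.01, 3.01, 3.14, 3.14, 3.14].

INTERFACE

Orientations are given as a unit quaternion [w, x, y, z].
In Python, from station import * gives the robot as it stands.
- The arm moves only by the shell command python3 -m inch 'ROWS' [FORCE]. ROWS is JSON, a list that holds one entry, the list of rows, each a list of 7 numbers: the turn, a rotation vector about the tool's x, y, z in rad, then the shift along the tool's x, y, z in m, then the opening, from 0 (shut) to 1 (fully open). In form: [[[ax, ay, az, x, y, z, claw], ...]]. A call has 1 to 12 rows; each row shifts and turns the commanded pose from where the row before left it, along the tool's axes as they then stand; what a row does not reach is not made up. A row lasts 1/10 s, in which the tool goes at most 50 mm and 8.59 degrees, less where a joint would pass 70% of its speed; a pose out of reach is approached as far as the arm can. A call with a gripper value outside its range is refused whole. The fingers move at their own pace and stop on an object; FORCE is the grip in N (left out, the last holds). Time passes only in rows, so rows that do not move let the fingers close. It gives the time, the measured TCP pose, the force, the opening and the grip force at its end, in the units of the state.
- observe(): the state, without advancing time (a new reading comes with each control period).
- snapshot(name): name is "side" or "top"; returns a dict with "frame" (480x640x3 uint8, red, green, blue), "fx", "fy", "cx", "cy" (pixels), "R" (3x3) and "t" (3): a world point X has camera coordinates R X + t. Camera axes: x right, y down, z forward; pixel columns grow to the right and rows downward; lengths in mm; the calibration is good to about 2 mm. A picture is of the moment at which its call begins. There is no depth.
- finish_job(): hands the job in; it is judged then, once.
Trained networks look in a picture, given as the dict that the camera call returned (one of the last four; its "shot" number tells which), for a name from the list of things; names that differ only in an ending like _2 or _b are one class to them, and where a whole thing is asked for, a point or a joint stands for the part that bears it (a point fixed in the world has none). Each returns a list of dicts, best first, with "confidence" (0 to 1); they miss things now and then, are a little off and sometimes report something else, mostly with a low value. They report only what shows in the picture. A call takes as long as a camera call. They do not tell look-alikes from the thing itself.
- regions_of(picture, label): "mask" (480x640 bool, what is visible of it) and "point" ([column, row] as shares, 0 to 1, of the picture: columns of its width, rows of its height, amid what is visible of it).
- place_of(picture, label): "point" ([column, row] as shares, 0 to 1, of the picture: columns of its width, rows of its height: a listed point, or the origin of a listed thing).
The state is a dict: "time": time; "joint_positions": joint angles; "qd": joint speeds; "tau": joint torques, N m; "eef_pos": TCP position; "orientation": TCP orientation; "contact_force": force on the tool from outside, world axes, zero at the start; "torque": the same for the moment, N m; "gripper_width": opening from 0.0 (shut) to 1.0 (fully open); "grasp_force": force on a finger pad.
Only numpy, scipy, OpenCV 4.12 (cv2) and the standard library are available. Lean on these libraries where they do the work, as an engineer would, in place of code of your own. Each camera call takes 0.05 s, during which the arm holds its last target. There are 200 camera calls.

TASK

First wind the proof press's handwheel until its bed has run out from under the roller and stands against the front stop; do not shove the bed itself. Then pick up the longer of the two grey-blue H-ended furniture blocks, carry it over the things in between and hold it still about a centimetre above the empty gap in the forme on the bed, level and squared up so that it would drop straight in, never knocking the forme with it. Finish while still gripping it there, touching nothing else with it, so that I can check the room for leads beside it before it goes down; leave the other things where they stand.

Things in the scene. Friction and masses are not known exactly. Their poses are not given: they have to be found in the camera images.
- press: Small green bench proof press, fixed. Origin on the table under its middle; x points from the front stop to the roller (away from the robot), y to its left, z up. Frame x -219 to +150, 210 mm wide. Rubber roller across it: axis x = +115, z = 112, radius 36, between cheeks at y = +-96 (x 84 to 146, 168 tall with screws). Front stop: buffers at x = -201.
- bed: Steel bed 260 x 160 mm sliding along the press's x; axes parallel to it. Origin: middle of its underside. In the press's frame its x goes from +80 mm (in) to -70 (against the front stop); it starts at +80 to +50; friction holds it. Its top, 48 mm above the table, carries the forme: a dark steel frame 144 x 130 x 20 mm with fixed type (26 mm tall, the highest), wood and a quoin, one gap left empty.
- gap (a point): Middle of the empty gap in the forme, at the level of the tallest type faces (z = 74 mm over the table, 26 mm above the bed's top); moves with the bed, axes as the bed's. The gap is 64 mm (bed x) by 96 mm (bed y). At the stop it lies 75 mm in front of the press's origin (x) and 6 mm to its right.
- handwheel (a joint): Angle of the steel handwheel (90 mm across, rim top 105 mm above the table) on a vertical spindle at the left of the press. It grows as the wheel is turned clockwise seen from above and pushes the bed out towards the front stop: 21 mm of bed travel per radian, 0 with the bed fully in, 7.14 at the stop. It starts at 0 to 1.43 and needs a few newtons at the knob.
- wheel_axis (a point): Point on the handwheel's upright axis, 132 mm above the table, at the height of the middle of the knob. Fixed to the press.
- knob_grip (a point): Middle of the upright black crank knob on the handwheel: diameter 22 mm, from 107 to 151 mm above the table, 38 mm from the wheel's axis. It spins freely on its pin, so it can be gripped from above and carried round in a circle without turning the gripper.
- furniture_long: The longer furniture block: grey-blue metal, 50 (x) x 82 (y) x 26 mm (z), with raised end plates 4 mm thick at its two y ends and a web between them (50 mm wide, z 8 to 22). Origin under its middle. Grip it across the 50 mm (x), midway along y. 0.22 kg, give or take. Either way round fits the gap, with its long side (y) along the bed's y.
- furniture_short: The shorter block of the same kind, 40 x 70 x 30 mm, which is not wanted. Stands beside the longer one; the two may change places. Origin under its middle. Loose.
- ink_roller: Ink roller lying on its bracket, 132 x 269 x 86 mm, orange handle, between the press and the furniture blocks. Origin under its middle; handle along its -y, roller at +y. Loose: leave it.
- mould_box: Dark open mould box, 64 x 110 x 42 mm, standing left of the press. Origin under its middle. Loose: leave it.
- wood_type: Wooden block with a carved face, 44 x 36 x 23 mm, standing left of the press. Origin under its middle. Loose: leave it.
Things that resemble listed ones, but are neither listed nor needed, are in the scene too. What is shaped like the furniture_long but red is not meant.

How it is judged:
By the outcome, as a careful person would: the job done as asked, in the order asked, and still so for the second after the job is handed in, while the arm keeps its last pose, push and grip.
It also fails if it takes over 67 s, if anything falls off the work surface, if the arm or the gripper's body presses on something with over 40 N, if the wrist force passes 120 N, or if a joint passes its speed limit or range.

## Working session

There is one attempt and no reset: what is moved stays moved. The work goes in short steps, Python scripts to look and compute and a shell command to move; the robot and the scene stay as the last step left them, time stands still between calls to the robot, and variables do not carry over. Pictures are saved under pics/ and viewed, at most 10 in all, crops included, and the job is handed in when it is done.

```bash
mkdir -p pics; ls; cat > h.py <<'E'
from station import *
import numpy as np, cv2
from scipy.spatial.transform import Rotation as Ro
def ray(p,uv):
    R=np.array(p["R"]);t=np.array(p["t"])
    d=R.T@np.array([(uv[0]-p["cx"])/p["fx"],(uv[1]-p["cy"])/p["fy"],1]); return -R.T@t,d
def atz(p,uv,z):
    o,d=ray(p,uv); return o+d*(z-o[2])/d[2]
def px(pt): return np.array([pt[0]*640,pt[1]*480])
def tri(p1,u1,p2,u2):
    o1,d1=ray(p1,u1);o2,d2=ray(p2,u2);d1/=np.linalg.norm(d1);d2/=np.linalg.norm(d2)
    s=np.linalg.lstsq(np.c_[d1,-d2],o2-o1,rcond=None)[0]
    a=o1+s[0]*d1;b=o2+s[1]*d2;return (a+b)/2,np.linalg.norm(a-b)
def proj(p,X):
    c=np.array(p["R"])@X+np.array(p["t"]);return np.array([p["fx"]*c[0]/c[2]+p["cx"],p["fy"]*c[1]/c[2]+p["cy"]])
def save(p,n): cv2.imwrite(f"pics/{n}.png",p["frame"][:,:,::-1])
E
python3 - <<'E'
from h import *
np.set_printoptions(precision=1,suppress=True)
s=observe();print(s["eef_pos"],s["orientation"],s["gripper_width"],s["time"])
T=snapshot("top");S=snapshot("side");save(T,"t0");save(S,"s0")
H=dict(press=0,bed=38,gap=74,wheel_axis=132,knob_grip=129,furniture_long=0,furniture_short=0,ink_roller=0,mould_box=0,wood_type=0)
for n,z in H.items():
    for nm,p in(("T",T),("S",S)):
        for r in place_of(p,n)[:3]: print(n,nm,round(r["confidence"],2),px(r["point"]),atz(p,px(r["point"]),z))
E
```

```text
pics
[312.5 654.  403.8] [-0.   0.2  1.  -0. ] 0.9994429561931989 0.0
press T 0.9 [290.8 194.2] [619.7  50.5   0. ]
press S 0.64 [355.4 259.6] [623.5  59.2   0. ]
bed T 0.82 [287.8 163.8] [672.9  54.9  38. ]
bed S 0.66 [376.  250.6] [668.2  43.5  38. ]
gap T 0.78 [289.  162.1] [667.7  50.7  74. ]
gap T 0.48 [187.3 252.4] [496.6 237.6  74. ]
gap S 0.89 [376.7 236. ] [668.8  51.1  74. ]
wheel_axis T 0.97 [223.9 196.9] [590.7 162.2 132. ]
wheel_axis S 0.91 [337.2 185.9] [587.1 175.3 132. ]
wheel_axis S 0.41 [299.5 376.9] [ 498.7 -363.3  132. ]
knob_grip T 0.53 [203.3 199.3] [586.8 198.9 129. ]
knob_grip S 0.54 [333.2 179.7] [579.3 209.2 129. ]
furniture_long T 0.65 [418.1 317.8] [ 373.7 -202.     0. ]
furniture_long T 0.6 [450.5 255.2] [ 497.4 -268.7    0. ]
furniture_long S 0.57 [302.6 375. ] [ 498.4 -261.5    0. ]
furniture_long S 0.57 [237.2 349.4] [ 372.5 -196.2   -0. ]
furniture_short T 0.59 [436.8 194.6] [ 619.8 -243.6    0. ]
furniture_short T 0.31 [201.2 200.6] [606.1 229.8   0. ]
furniture_short S 0.97 [364.1 364.1] [ 613.1 -242.5    0. ]
ink_roller T 0.87 [371.7 194.6] [ 619.4 -112.3    0. ]
ink_roller S 0.85 [360.8 314.9] [ 619.  -117.8    0. ]
mould_box T 0.89 [187.2 254.5] [497.9 255.    0. ]
mould_box S 0.88 [302.1 216.2] [498.7 243.7   0. ]
wood_type T 0.76 [205.3 167.5] [673.6 223.    0. ]
wood_type S 0.68 [366.9 220.7] [667.2 213.8   0. ]
```

View pics/t0.png

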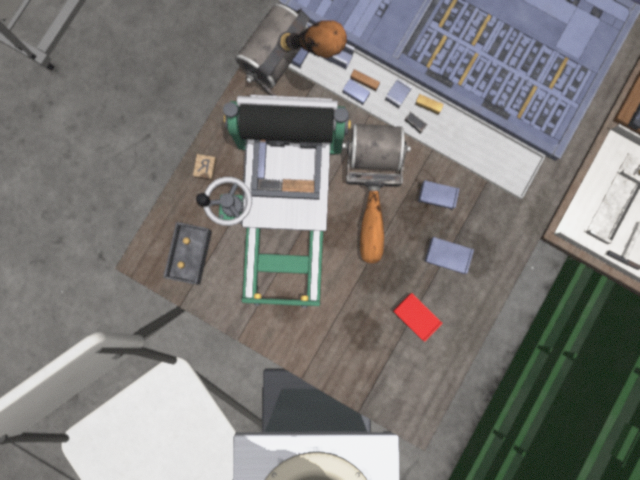

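View pics/s0.png

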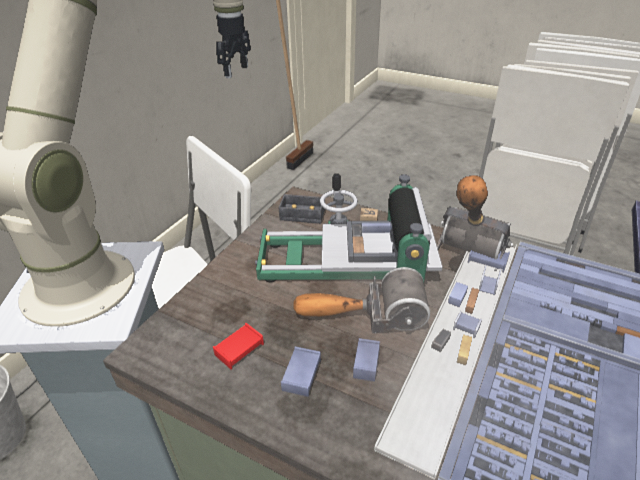

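Top view: wheel centre is about (228,201) with the knob at (203,200). The long block is at (450,255), the short one at (437,194) and the red decoy at (418,318). I'll refine the wheel, press and block positions.

```bash
python3 - <<'E'
from h import *
np.set_printoptions(precision=2,suppress=True)
s=observe();print(s["orientation"],Ro.from_quat(np.roll(s["orientation"],-1)).as_matrix())
T=snapshot("top");S=snapshot("side")
a=cv2.resize(T["frame"][160:310,180:335],None,fx=4,fy=4,interpolation=3)[:,:,::-1]
cv2.imwrite("pics/a.png",a[:600,:620])
b=cv2.resize(S["frame"][165:285,250:450],None,fx=4,fy=4,interpolation=3)[:,:,::-1]
cv2.imwrite("pics/b.png",b)
for nm,p in(("T",T),("S",S)):
  for n in("knob_grip","furniture_long","furniture_short"):
    for r in regions_of(p,n)[:3]:
        m=r["mask"];ys,xs=np.nonzero(m);print(nm,n,round(r["confidence"],2),px(r["point"]),m.sum(),xs.min(),xs.max(),ys.min(),ys.max())
        if n!="knob_grip":
            c=cv2.findContours(m.astype(np.uint8),0,2)[0];c=max(c,key=cv2.contourArea)[:,0]
            z=26 if "long" in n else 30
            w=np.array([atz(p,q,z)[:2] for q in c],np.float32);print("  rect",cv2.minAreaRect(w))
E
```

```text
[ 0.    0.22  0.98 -0.  ] [[-0.9   0.43  0.  ]
 [ 0.43  0.9  -0.  ]
 [-0.   -0.   -1.  ]]
T knob_grip 0.5 [202.3  201.02] 158 196 210 193 206
T furniture_long 0.97 [451.01 256.32] 1135 425 473 238 273
  rect ((495.7537841796875, -259.4332275390625), (85.94033813476562, 52.08781051635742), 73.16136932373047)
T furniture_long 0.68 [420.61 319.68] 1102 394 439 294 339
  rect ((377.802490234375, -195.59439086914062), (82.10064697265625, 52.10286331176758), 44.440956115722656)
T furniture_short 0.86 [439.42 191.71] 828 418 458 181 210
  rect ((614.0313110351562, -240.2406463623047), (76.5042953491211, 45.05714416503906), 74.5392837524414)
S knob_grip 0.43 [336.  181.2] 116 333 340 173 189
S furniture_long 0.86 [302.78 369.98] 1384 281 321 346 395
  rect ((496.5755920410156, -267.85284423828125), (100.79257202148438, 56.612430572509766), 71.99543762207031)
S furniture_long 0.76 [238.08 345.02] 1172 213 263 324 367
  rect ((378.46673583984375, -205.53456115722656), (91.6008071899414, 62.4931640625), 45.276248931884766)
S furniture_long 0.61 [362.62 250.08] 3994 321 442 220 271
  rect ((632.0222778320312, 85.38265991210938), (192.85214233398438, 175.26300048828125), 87.57078552246094)
S furniture_short 0.85 [367.81 360.38] 926 353 379 338 380
  rect ((613.8988647460938, -252.40744018554688), (91.78666687011719, 41.90217971801758), 77.49166870117188)
```

View pics/a.png

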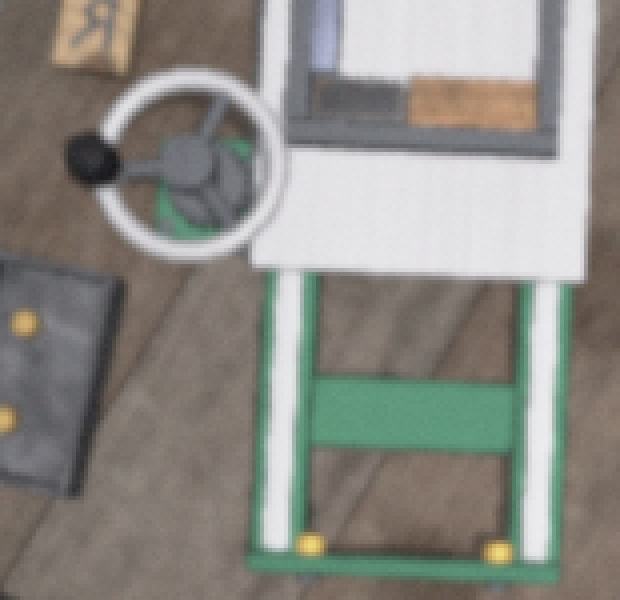

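View pics/b.png

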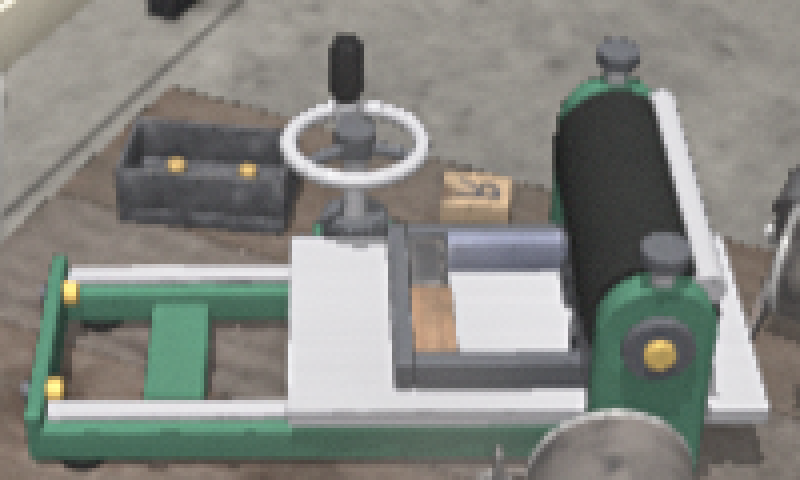

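Crops: wheel ring centre in the top view is at pixel (227.5,201) and in the side view at (338.5,200.7). The knob is at about (203,199.5) top and (336.5,182.5) side. The press is yawed slightly, about -3°.

```bash
python3 - <<'E'
from h import *
np.set_printoptions(precision=1,suppress=True)
T=snapshot("top");S=snapshot("side")
t=lambda x,y:np.array([180+x/4-.4,160+y/4-.4]); s=lambda x,y:np.array([250+x/4-.4,165+y/4-.4])
print("wheel",tri(T,t(190,164),S,s(354,143)),atz(T,t(190,164),102),atz(S,s(354,143),102))
print("knob",tri(T,t(92,158),S,s(346,70)),atz(T,t(92,158),131),atz(S,s(346,70),129))
print("kbot S",atz(S,s(346,105),107),"ktop",atz(S,s(346,37),151))
print("buf",tri(T,t(312,545),S,s(70,292)),tri(T,t(498,552),S,s(55,388)))
A=atz(T,t(250,268),48);B=atz(T,t(585,283),48);print("bed front",A,B,np.degrees(np.arctan2((A-B)[1],(A-B)[0]))-90)
C=atz(T,t(290,143),68);D=atz(T,t(557,157),68);print("forme front",C,D)
print("camT",ray(T,(0,0))[0],"camS",ray(S,(0,0))[0])
A=atz(T,t(268,270),30);B=atz(T,t(250,560),30);print("rail",A,B,np.degrees(np.arctan2((A-B)[1],(A-B)[0])))
A=atz(T,t(572,285),30);B=atz(T,t(559,575),30);print("rail",A,B,np.degrees(np.arctan2((A-B)[1],(A-B)[0])))
E
```

```text
wheel (array([589. , 161.6, 100.3]), np.float64(0.9167581567140386)) [589.2 161.3 102. ] [588.4 158.8 102. ]
knob (array([586.7, 200.5, 127.5]), np.float64(1.5211183731148223)) [586.8 199.8 131. ] [585.8 197.7 129. ]
kbot S [585.6 193.3 107. ] ktop [585.8 199.  151. ]
buf (array([416.5, 110.9,  34.2]), np.float64(0.08026967714243254)) (array([413.1,  22. ,  34.9]), np.float64(0.38821827046899415))
bed front [548.1 140.7  48. ] [541.3 -19.2  48. ] -2.438561211694946
forme front [605.  120.1  68. ] [598.7  -5.7  68. ]
camT [ 421.2   -2.3 1103.2] camS [ 526.2 -814.5  740.6]
rail [549.3 134.4  30. ] [409.4 140.9  30. ] -2.6837754327757555
rail [542.3 -13.2  30. ] [402.3  -7.1  30. ] -2.4780409285890466
```

```bash
python3 -m inch '[[[0,0,0.14,0,0,0,0.6],[0,0,0.14,0,0,0,0.6],[0,0,0.14,0,0,0,0.6],[0,0,0.14,0,0,0,0.6],[0,0,0.14,0,0,0,0.6],[0,0,0.14,0,0,0,0.6],[0,0,0.14,0,0,0,0.6],[0,0,0.14,0,0,0,0.6],[0,0,0,0,0,0,0.6],[0,0,0,0,0,0,0.6]]]' 60
cat >> h.py <<'E'
def st():
    s=observe();M=Ro.from_quat(np.roll(s["orientation"],-1)).as_matrix();p=np.array(s["eef_pos"])
    g=p+155*M[:,2]
    print("t",round(s["time"],2),"tcp",p.round(1),"grasp",g.round(1),"yaw of tool y",round(np.degrees(np.arctan2(M[1,1],M[0,1])),2),"z",M[:,2].round(4),"F",np.round(s["contact_force"],1),"w",round(s["gripper_width"],3),"gf",round(s["grasp_force"],1),"q",np.round(s["joint_positions"],2))
    return s,M,p,g
E
python3 -c "from h import *;st()"
```

```text
time: 2.6
eef_pos: [312.4, 654.3, 404.6]
orientation: [0.0, 0.704, 0.71, -0.0]
contact_force: [-0.4, -1.6, -0.4]
gripper_width: 0.603
grasp_force: 0.0
t 2.6 tcp [312.4 654.3 404.6] grasp [312.4 654.2 249.6] yaw of tool y 0.54 z [ 2.e-04 -2.e-04 -1.e+00] F [-0.4 -1.6 -0.4] w 0.603 gf 0.0 q [-1.39  0.62  0.31  1.61 -0.22  0.95 -1.  ]
```

```bash
python3 -m inch '[[[0,0,0,-0.038,0.0225,0,0.6],[0,0,0,-0.038,0.0225,0,0.6],[0,0,0,-0.038,0.0225,0,0.6],[0,0,0,-0.038,0.0225,0,0.6],[0,0,0,-0.038,0.0225,0,0.6],[0,0,0,-0.038,0.0225,0,0.6],[0,0,0,-0.038,0.0225,0,0.6],[0,0,0,-0.038,0.0225,0,0.6],[0,0,0,-0.038,0.0225,0,0.6],[0,0,0,-0.038,0.0225,0,0.6],[0,0,0,-0.038,0.0225,0,0.6],[0,0,0,-0.038,0.0225,0,0.6]]]'
python3 -m inch '[[[0,0,-0.009,0,0,0,0.6],[0,0,0,0,0,0,0.6],[0,0,0,0,0,0,0.6],[0,0,0,0,0,0,0.6]]]'
python3 -c "from h import *;st()"
```

```text
time: 3.8
eef_pos: [585.7, 197.8, 405.0]
orientation: [0.0, 0.704, 0.71, 0.0]
contact_force: [0.4, -0.8, 0.9]
gripper_width: 0.601
grasp_force: 0.0
time: 4.2
eef_pos: [584.3, 201.0, 404.6]
orientation: [-0.0, 0.701, 0.713, 0.0]
contact_force: [0.2, 0.4, 0.4]
gripper_width: 0.6
grasp_force: 0.0
t 4.2 tcp [584.3 201.  404.6] grasp [584.2 201.1 249.6] yaw of tool y 0.98 z [-4.e-04  6.e-04 -1.e+00] F [0.2 0.4 0.4] w 0.6 gf 0.0 q [-0.63  0.48  0.31  1.87 -0.19  0.82 -0.21]
```

```bash
python3 -m inch '[[[0,0,0.017,-0.0015,0.0025,0,0.6],[0,0,0,0,0,0.04,0.6],[0,0,0,0,0,0.04,0.6],[0,0,0,0,0,0.025,0.6],[0,0,0,0,0,0.012,0.6],[0,0,0,0,0,0,0.6],[0,0,0,0,0,0,0.6]]]'
python3 - <<'E'
from h import *
st()
T=snapshot("top");S=snapshot("side")
a=cv2.resize(T["frame"][150:250,160:260],None,fx=4,fy=4,interpolation=3)[:,:,::-1]
b=cv2.resize(S["frame"][130:230,290:390],None,fx=4,fy=4,interpolation=3)[:,:,::-1]
cv2.imwrite("pics/c.png",np.hstack([a,b]))
E
```

```text
time: 4.9
eef_pos: [587.8, 198.3, 288.6]
orientation: [0.0, 0.708, 0.706, 0.0]
contact_force: [0.2, 0.6, 0.9]
gripper_width: 0.604
grasp_force: 0.0
t 4.9 tcp [587.8 198.3 288.6] grasp [588.  198.4 133.6] yaw of tool y -0.16 z [ 1.1e-03  3.0e-04 -1.0e+00] F [0.2 0.6 0.9] w 0.604 gf 0.0 q [-0.58  0.63  0.25  1.95 -0.26  0.59 -0.16]
```

View pics/c.png

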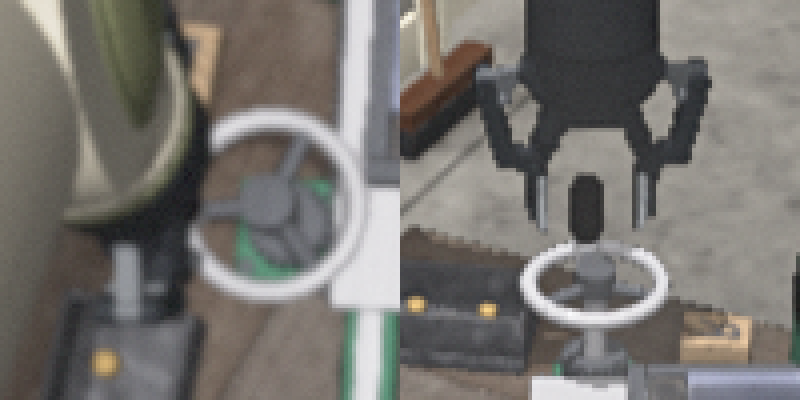

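The pads straddle the knob in the side view, which sits about 3 mm towards the robot from mid-gap. I'll nudge and grip.

```bash
python3 -m inch '[[[0,0,0,0,-0.0025,0,0.6],[0,0,0,0,0,0,0],[0,0,0,0,0,0,0],[0,0,0,0,0,0,0],[0,0,0,0,0,0,0],[0,0,0,0,0,0,0],[0,0,0,0,0,0,0]]]' 40
python3 -c "from h import *;st()"
```

```text
time: 5.7
eef_pos: [585.1, 198.1, 288.4]
orientation: [0.0, 0.708, 0.706, 0.001]
contact_force: [-0.9, -0.9, 5.8]
gripper_width: 0.246
grasp_force: 38.9
t 5.7 tcp [585.1 198.1 288.4] grasp [585.2 198.2 133.4] yaw of tool y -0.17 z [ 9.e-04  5.e-04 -1.e+00] F [-0.9 -0.9  5.8] w 0.246 gf 38.9 q [-0.58  0.63  0.25  1.96 -0.26  0.58 -0.16]
```

```bash
cat > steps.py <<'E'
import sys,numpy as np
# from angle, radius, centre offset correction handled by start point
th0=float(sys.argv[1]);n=int(sys.argv[2]);st=float(sys.argv[3]) if len(sys.argv)>3 else .2
th=np.radians(th0)-st*np.arange(n+1);d=np.diff(38*np.c_[np.sin(th),np.cos(th)],axis=0)/1000
print(",".join("[%.4f,%.4f]"%tuple(r) for r in d))
E
python3 steps.py 96 12
```

```text
[0.0000,0.0076],[-0.0015,0.0074],[-0.0029,0.0070],[-0.0043,0.0063],[-0.0054,0.0053],[-0.0064,0.0041],[-0.0071,0.0028],[-0.0075,0.0013],[-0.0076,-0.0002],[-0.0074,-0.0017],[-0.0069,-0.0031],[-0.0062,-0.0044]
```

```bash
python3 -m inch '[[[0,0,0,0,0.0076,0,0],[0,0,0,-0.0015,0.0074,0,0],[0,0,0,-0.0029,0.007,0,0],[0,0,0,-0.0043,0.0063,0,0]]]'
python3 -c "from h import *;st()"
```

```text
time: 6.1
eef_pos: [613.1, 189.5, 288.4]
orientation: [-0.0, 0.708, 0.706, 0.0]
contact_force: [-4.3, -0.5, 7.4]
gripper_width: 0.248
grasp_force: 39.2
t 6.1 tcp [613.1 189.5 288.4] grasp [613.  189.6 133.4] yaw of tool y -0.14 z [-6.e-04  7.e-04 -1.e+00] F [-4.3 -0.5  7.4] w 0.248 gf 39.2 q [-0.55  0.65  0.25  1.9  -0.26  0.62 -0.14]
```

Works smoothly; continue.

```bash
python3 -m inch '[[[0,0,0,-0.0054,0.0053,0,0],[0,0,0,-0.0064,0.0041,0,0],[0,0,0,-0.0071,0.0028,0,0],[0,0,0,-0.0075,0.0013,0,0],[0,0,0,-0.0076,-0.0002,0,0],[0,0,0,-0.0074,-0.0017,0,0],[0,0,0,-0.0069,-0.0031,0,0],[0,0,0,-0.0062,-0.0044,0,0]]]'
python3 -c "from h import *;st()"; python3 steps.py -41.5 14
```

```text
time: 6.9
eef_pos: [617.4, 135.3, 288.4]
orientation: [0.0, 0.708, 0.706, 0.001]
contact_force: [-0.1, 3.8, 6.0]
gripper_width: 0.242
grasp_force: 39.2
t 6.9 tcp [617.4 135.3 288.4] grasp [617.7 135.5 133.4] yaw of tool y -0.14 z [ 0.0017  0.0015 -1.    ] F [-0.1  3.8  6. ] w 0.242 gf 39.2 q [-0.46  0.64  0.24  1.93 -0.25  0.6  -0.06]
[-0.0052,-0.0056],[-0.0039,-0.0065],[-0.0026,-0.0071],[-0.0011,-0.0075],[0.0004,-0.0076],[0.0019,-0.0073],[0.0033,-0.0068],[0.0046,-0.0060],[0.0057,-0.0050],[0.0066,-0.0038],[0.0072,-0.0024],[0.0075,-0.0009],[0.0076,0.0006],[0.0073,0.0021]
```

```bash
python3 -m inch '[[[0,0,0,-0.0052,-0.0056,0,0],[0,0,0,-0.0039,-0.0065,0,0],[0,0,0,-0.0026,-0.0071,0,0],[0,0,0,-0.0011,-0.0075,0,0],[0,0,0,0.0004,-0.0076,0,0],[0,0,0,0.0019,-0.0073,0,0],[0,0,0,0.0033,-0.0068,0,0],[0,0,0,0.0046,-0.006,0,0],[0,0,0,0.0057,-0.005,0,0],[0,0,0,0.0066,-0.0038,0,0],[0,0,0,0.0072,-0.0024,0,0],[0,0,0,0.0075,-0.0009,0,0]]]'
python3 - <<'E'
from h import *
st()
T=snapshot("top");save(T,"t1")
a=cv2.resize(T["frame"][160:310,180:335],None,fx=4,fy=4,interpolation=3)[:,:,::-1]
cv2.imwrite("pics/d.png",a)
E
python3 steps.py -179 12
```

```text
time: 8.1
eef_pos: [550.6, 158.3, 288.3]
orientation: [0.001, 0.709, 0.706, -0.0]
contact_force: [1.7, -2.9, 9.2]
gripper_width: 0.246
grasp_force: 39.6
t 8.1 tcp [550.6 158.3 288.3] grasp [550.8 158.1 133.3] yaw of tool y -0.25 z [ 9.e-04 -1.e-03 -1.e+00] F [ 1.7 -2.9  9.2] w 0.246 gf 39.6 q [-0.54  0.59  0.24  2.06 -0.26  0.52 -0.12]
[0.0076,0.0006],[0.0073,0.0021],[0.0067,0.0035],[0.0059,0.0048],[0.0048,0.0059],[0.0036,0.0067],[0.0022,0.0073],[0.0007,0.0076],[-0.0008,0.0075],[-0.0023,0.0072],[-0.0037,0.0066],[-0.0050,0.0057]
```

View pics/d.png

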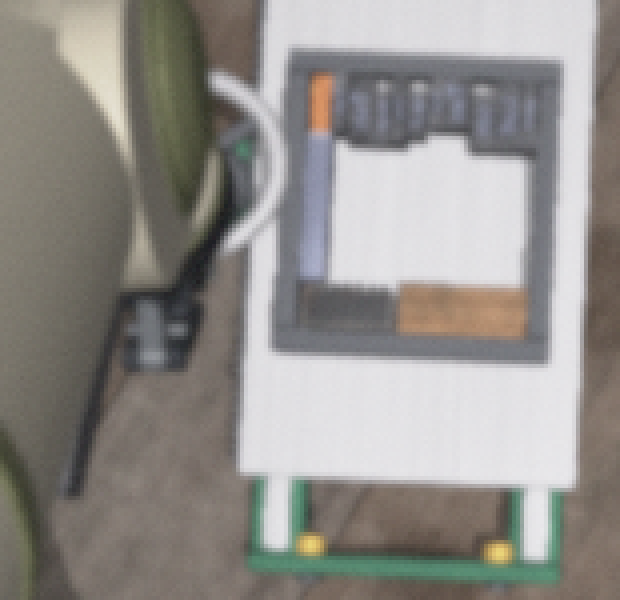

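The bed has run out about 100 mm, with roughly 30 mm (about 1.4 rad) left before the brass buffers (crop y 480 to about 540).

```bash
python3 -m inch '[[[0,0,0,0.0076,0.0006,0,0],[0,0,0,0.0073,0.0021,0,0],[0,0,0,0.0067,0.0035,0,0],[0,0,0,0.0059,0.0048,0,0],[0,0,0,0.0048,0.0059,0,0],[0,0,0,0.0018,0.0033,0,0]]]'
python3 -c "from h import *;st()"; python3 steps.py 118 8 0.1
```

```text
time: 8.75
eef_pos: [570.6, 193.6, 288.3]
orientation: [-0.0, 0.708, 0.706, -0.0]
contact_force: [-3.9, 1.0, 13.7]
gripper_width: 0.246
grasp_force: 39.9
t 8.75 tcp [570.6 193.6 288.3] grasp [570.5 193.6 133.3] yaw of tool y -0.15 z [-8.e-04  1.e-04 -1.e+00] F [-3.9  1.  13.7] w 0.246 gf 39.9 q [-0.59  0.62  0.25  1.99 -0.27  0.56 -0.16]
[0.0016,0.0034],[0.0013,0.0036],[0.0009,0.0037],[0.0005,0.0038],[0.0001,0.0038],[-0.0002,0.0038],[-0.0006,0.0037],[-0.0010,0.0037]
```

```bash
python3 -m inch '[[[0,0,0,0.0016,0.0034,0,0],[0,0,0,0.0013,0.0036,0,0],[0,0,0,0,0,0,0]]]'
python3 -m inch '[[[0,0,0,0.0009,0.0037,0,0],[0,0,0,0,0,0,0]]]'
python3 -m inch '[[[0,0,0,0.0005,0.0038,0,0],[0,0,0,0,0,0,0]]]'
```

```text
time: 9.05
eef_pos: [575.8, 195.7, 288.2]
orientation: [-0.002, 0.708, 0.706, -0.003]
contact_force: [-10.8, -1.1, 20.0]
gripper_width: 0.25
grasp_force: 41.0
time: 9.25
eef_pos: [577.1, 196.0, 288.1]
orientation: [-0.004, 0.708, 0.706, -0.005]
contact_force: [-21.8, -3.4, 29.9]
gripper_width: 0.247
grasp_force: 42.2
time: 9.45
eef_pos: [578.5, 196.1, 288.0]
orientation: [-0.006, 0.708, 0.706, -0.008]
contact_force: [-32.4, -4.2, 39.6]
gripper_width: 0.246
grasp_force: 43.6
```

Force ramps: the stop is reached. I'll relieve the load, release and check the bed.

```bash
python3 -m inch '[[[0,0,0,-0.0005,-0.0038,0,0],[0,0,0,-0.0009,-0.0037,0,0],[0,0,0,0,0,0,0]]]'
python3 -m inch '[[[0,0,0,0,0,0,0.6],[0,0,0,0,0,0,0.6],[0,0,0,0,0,0,0.6],[0,0,0,0,0,0,0.6],[0,0,0,0,0,-0.04,0.6],[0,0,0,0,0,-0.04,0.6],[0,0,0,0,0,-0.04,0.6],[0,0,0,0,0,0,0.6],[0,0,0,0,0,0,0.6]]]'
python3 - <<'E'
from h import *
st()
T=snapshot("top");S=snapshot("side")
a=cv2.resize(T["frame"][170:310,180:340],None,fx=4,fy=4,interpolation=3)[:,:,::-1]
cv2.imwrite("pics/e.png",a)
np.set_printoptions(precision=1,suppress=True)
for n,z in dict(gap=74,bed=28).items():
  u=[]
  for p in(T,S):
    for r in place_of(p,n)[:1]: u.append(px(r["point"]));print(n,r["confidence"],u[-1],atz(p,u[-1],z))
E
```

```text
time: 9.75
eef_pos: [575.5, 195.7, 288.3]
orientation: [-0.002, 0.708, 0.706, -0.002]
contact_force: [-11.1, -0.9, 17.4]
gripper_width: 0.246
grasp_force: 40.6
time: 10.65
eef_pos: [578.0, 196.2, 408.4]
orientation: [0.0, 0.708, 0.706, 0.001]
contact_force: [0.0, 0.0, 0.0]
gripper_width: 0.603
grasp_force: 0.0
t 10.65 tcp [578.  196.2 408.4] grasp [578.2 196.4 253.4] yaw of tool y -0.17 z [ 1.6e-03  8.0e-04 -1.0e+00] F [0. 0. 0.] w 0.603 gf 0.0 q [-0.64  0.47  0.32  1.88 -0.2   0.82 -0.22]
gap 0.7 [285.2 225.1] [547.9  57.   74. ]
gap 0.57 [320.8 235.2] [543.4  61.   74. ]
bed 0.87 [280.  227.5] [548.9  69.7  28. ]
bed 0.7 [321.8 248.8] [545.3  69.1  28. ]
```

View pics/e.png

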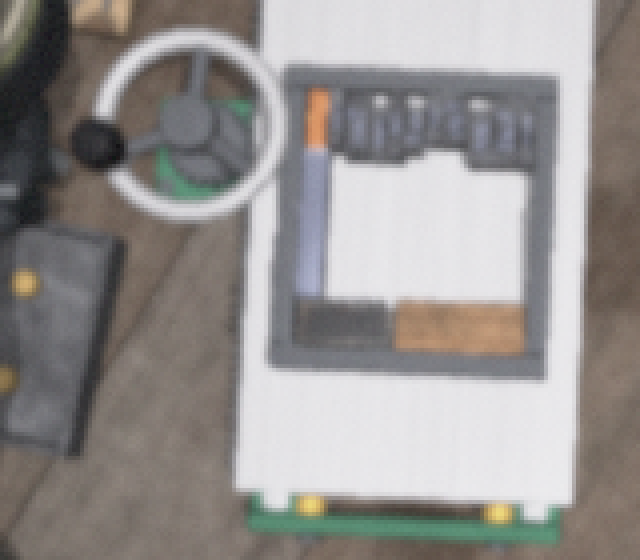

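Bed front edge lies on the two brass buffers (crop (312,505) and (498,512)), so it is against the stop. Now I'll compute the gap position from the bed edges and gap walls.

```bash
python3 - <<'E'
from h import *
np.set_printoptions(precision=1,suppress=True)
T=snapshot("top");S=snapshot("side")
t=lambda x,y:np.array([180+x/4-.4,170+y/4-.4])
A=atz(T,t(236,491),48)[:2];B=atz(T,t(575,505),48)[:2]
yaw=np.radians(-2.5);ex=np.array([np.cos(yaw),np.sin(yaw)]);ey=np.array([-ex[1],ex[0]])
print("edge",A,B,np.linalg.norm(A-B),np.degrees(np.arctan2((A-B)[1],(A-B)[0]))-90)
print("gap from bed",(A+B)/2+125*ex-6*ey)
M=[atz(T,t(*q),z)[:2] for q,z in(((328,225),48),((527,235),68),((395,300),66),((430,160),48))]
for n,m in zip("left right bottom top".split(),M):
    print(n,m,"press-aligned",m@ex,m@ey)
F=[atz(T,t(*q),68)[:2] for q in((287,65),(558,77),(268,363),(545,377))];print("forme",np.mean(F,0),[np.linalg.norm(F[0]-F[1]),np.linalg.norm(F[0]-F[2])],np.degrees(np.arctan2(*(F[0]-F[2])[::-1])))
c=np.array([540.4,55]);print("cand aligned",c@ex,c@ey)
# long block from both views
for nm,p in(("T",T),("S",S)):
  r=[r for r in regions_of(p,"furniture_long")]
  for q in r[:3]:
    c=max(cv2.findContours(q["mask"].astype(np.uint8),0,2)[0],key=cv2.contourArea)
    w=cv2.convexHull(np.array([atz(p,k,26)[:2] for k in c[:,0]],np.float32));print(nm,cv2.minAreaRect(w))
T2=cv2.resize(T["frame"][230:280,415:485],None,fx=8,fy=8,interpolation=3)
S2=cv2.resize(S["frame"][335:405,270:330],None,fx=6,fy=6,interpolation=3)
o=np.zeros((420,930,3),np.uint8);o[:400,:560]=T2;o[:420,565:925]=S2
cv2.imwrite("pics/f.png",cv2.resize(o,(800,361))[:,:,::-1])
E
```

```text
edge [423.1 145.3] [416.7 -14.6] 160.05814351771747 -2.291570781085838
gap from bed [544.6  53.9]
left [549.6 103.5] press-aligned 544.5888187547816 127.38967349646305
right [542.7   8.3] press-aligned 541.8322937730045 31.950349790103733
bottom [512.2  70. ] press-aligned 508.62797521322307 92.24228197090102
top [581.1  55.1] press-aligned 578.1642099625045 80.37359155707779
forme [549.9  61. ] [np.float64(127.95212902680026), np.float64(140.89342947544813)] -2.800994384346124
cand aligned 537.4865926377424 78.51956911922976
T ((496.1782531738281, -259.3319091796875), (85.33909606933594, 50.957801818847656), 71.58399963378906)
T ((377.90032958984375, -194.75619506835938), (86.03944396972656, 50.71607971191406), 44.973106384277344)
S ((378.3232116699219, -206.6242218017578), (91.92412567138672, 63.59700012207031), 44.19807815551758)
```

View pics/f.png

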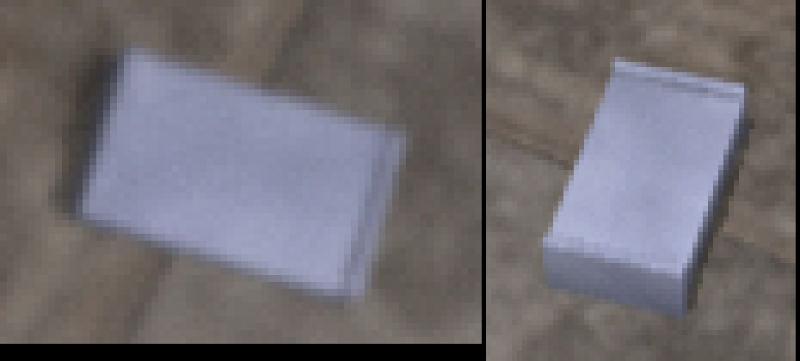

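Gap centre is about (544,55). The long block's corners give centre about (497,-259) and long axis at about 73°, so I need tool y at about -17°. Moving over it.

```bash
python3 -m inch '[[[0,0,0,-0.038,-0.0066,0,1],[0,0,0,-0.038,-0.0066,0,1],[0,0,0,-0.038,-0.0066,0,1],[0,0,0,-0.038,-0.0066,0,1],[0,0,0,-0.038,-0.0066,0,1],[0,0,0,-0.038,-0.0066,0,1],[0,0,0,-0.038,-0.0066,0,1],[0,0,0,-0.038,-0.0066,0,1],[0,0,0,-0.038,-0.0066,0,1],[0,0,0,-0.038,-0.0066,0,1],[0,0,0,-0.038,-0.0066,0,1],[0,0,0,-0.038,-0.0066,0,1]]]'
python3 -m inch '[[[0,0,0.145,0,0,0,1],[0,0,0.144,0,0,0,1],[0,0,0,0,0,0.04,1],[0,0,0,0,0,0.04,1],[0,0,0,0,0,0.04,1],[0,0,0,0,0,0.04,1],[0,0,0,0,0,0.02,1],[0,0,0,0,0,0,1],[0,0,0,0,0,0,1],[0,0,0,0,0,0,1]]]'
python3 - <<'E'
from h import *
s,M,p,g=st()
S=snapshot("side")
print(M.T@(np.array([497,-259.3,g[2]])-g))
b=cv2.resize(S["frame"][290:410,240:360],None,fx=5,fy=5,interpolation=3)[:,:,::-1]
cv2.imwrite("pics/g.png",b)
E
```

```text
time: 12.35
eef_pos: [497.0, -261.0, 407.7]
orientation: [0.0, 0.708, 0.706, 0.0]
contact_force: [1.0, -0.1, 0.7]
gripper_width: 1.001
grasp_force: 0.0
time: 13.35
eef_pos: [497.9, -259.8, 229.0]
orientation: [0.001, 0.802, 0.597, 0.0]
contact_force: [0.6, -0.7, 0.6]
gripper_width: 0.997
grasp_force: 0.0
t 13.35 tcp [ 497.9 -259.8  229. ] grasp [ 498.1 -259.9   74. ] yaw of tool y -16.73 z [ 1.8e-03 -9.0e-04 -1.0e+00] F [ 0.6 -0.7  0.6] w 0.997 gf 0.0 q [ 0.21  0.68  0.25  2.12 -0.42  0.39  0.51]
[ 0.27222745 -1.26475788 -0.00258972]
```

View pics/g.png

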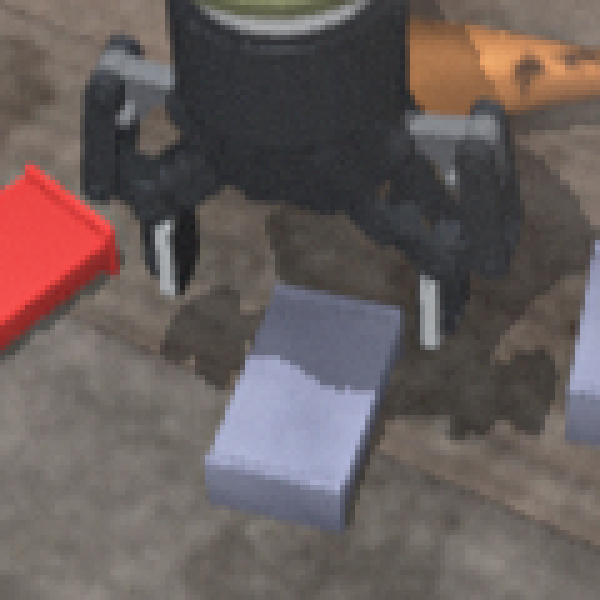

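The open pads are aligned with the block's 50 mm direction and straddle it. Descend and grip.

```bash
python3 -m inch '[[[0,0,0,0,-0.001,0.02,1],[0,0,0,0,0,0.02,1],[0,0,0,0,0,0.012,1],[0,0,0,0,0,0,1],[0,0,0,0,0,0,1]]]'
python3 -m inch '[[[0,0,0,0,0,0,0],[0,0,0,0,0,0,0],[0,0,0,0,0,0,0],[0,0,0,0,0,0,0],[0,0,0,0,0,0,0],[0,0,0,0,0,0,0]]]' 60
python3 -c "from h import *;st()"
```

```text
time: 13.9
eef_pos: [496.7, -259.4, 176.4]
orientation: [0.0, 0.802, 0.597, 0.0]
contact_force: [-0.1, -0.5, 0.5]
gripper_width: 0.995
grasp_force: 0.0
time: 14.5
eef_pos: [496.7, -259.3, 176.7]
orientation: [0.0, 0.802, 0.597, 0.0]
contact_force: [-0.4, 2.0, 8.5]
gripper_width: 0.571
grasp_force: 61.3
t 14.5 tcp [ 496.7 -259.3  176.7] grasp [ 496.8 -259.3   21.7] yaw of tool y -16.74 z [ 1.3e-03 -3.0e-04 -1.0e+00] F [-0.4  2.   8.5] w 0.571 gf 61.3 q [ 0.26  0.76  0.18  2.13 -0.45  0.28  0.53]
```

```bash
python3 -m inch '[[[0,0,0,0,0,-0.005,0],[0,0,0,0,0,-0.015,0],[0,0,0,0,0,-0.03,0],[0,0,0,0,0,-0.04,0],[0,0,0,0,0,-0.04,0],[0,0,0,0,0,-0.03,0],[0,0,0,0,0,-0.015,0],[0,0,-0.124,0,0,0,0],[0,0,-0.124,0,0,0,0],[0,0,0,0,0,0,0],[0,0,0,0,0,0,0]]]'
python3 -c "from h import *;st()"
```

```text
time: 15.6
eef_pos: [496.2, -259.2, 350.7]
orientation: [-0.0, 0.724, 0.69, 0.0]
contact_force: [0.1, -0.9, -2.2]
gripper_width: 0.571
grasp_force: 62.9
t 15.6 tcp [ 496.2 -259.2  350.7] grasp [ 496.2 -259.2  195.7] yaw of tool y -2.74 z [-2.e-04  4.e-04 -1.e+00] F [ 0.1 -0.9 -2.2] w 0.571 gf 62.9 q [ 0.15  0.49  0.33  2.05 -0.26  0.64  0.6 ]
```

```bash
python3 -m inch '[[[0,0,0,0.01,0.001,0,0],[0,0,0,0.02,0.002,0,0],[0,0,0,0.034,0.0037,0,0],[0,0,0,0.035,0.0037,0,0],[0,0,0,0.036,0.0037,0,0],[0,0,0,0.036,0.0037,0,0],[0,0,0,0.036,0.0037,0,0],[0,0,0,0.035,0.0037,0,0],[0,0,0,0.034,0.0037,0,0],[0,0,0,0.025,0.0037,0,0],[0,0,0,0.015,0.001,0,0],[0,0,0,0,0,0,0]]]'
python3 -m inch '[[[0,0,-0.003,0,0,0,0],[0,0,0,0,0,0.03,0],[0,0,0,0,0,0.02,0],[0,0,0,0,0,0,0],[0,0,0,0,0,0,0]]]'
python3 - <<'E'
from h import *
np.set_printoptions(precision=1,suppress=True)
s,M,p,g=st()
T=snapshot("top");S=snapshot("side")
zb=g[2]-21.7
for nm,q in(("T",T),("S",S)):
  for n,z in(("gap",74),("furniture_long",zb)):
    for r in place_of(q,n)[:3]: print(nm,n,round(r["confidence"],2),atz(q,px(r["point"]),z))
a=cv2.resize(T["frame"][170:310,210:330],None,fx=3,fy=3,interpolation=3)
b=cv2.resize(S["frame"][150:290,240:380],None,fx=3,fy=3,interpolation=3)
cv2.imwrite("pics/h.png",np.hstack([a,b])[:,:,::-1])
E
```

```text
time: 16.8
eef_pos: [543.9, 57.6, 350.3]
orientation: [-0.0, 0.722, 0.692, -0.0]
contact_force: [-0.5, -0.0, -3.2]
gripper_width: 0.568
grasp_force: 62.9
time: 17.3
eef_pos: [543.9, 53.6, 300.9]
orientation: [0.0, 0.722, 0.692, -0.0]
contact_force: [0.1, 0.1, -2.0]
gripper_width: 0.572
grasp_force: 63.1
t 17.3 tcp [543.9  53.6 300.9] grasp [543.8  53.5 145.9] yaw of tool y -2.49 z [-0. -0. -1.] F [ 0.1  0.1 -2. ] w 0.572 gf 63.1 q [-0.4  0.6  0.3  2.1 -0.3  0.5  0.1]
T gap 0.5 [492.9 235.9  74. ]
T furniture_long 0.26 [572.7 197.2 124.2]
S gap 0.58 [549.4  52.1  74. ]
S furniture_long 0.92 [ 403.2 -304.   124.2]
S furniture_long 0.72 [547.2  47.8 124.2]
```

```bash
python3 -m inch '[[[0,0,0,0.0012,0,0.015,0],[0,0,0,0,0,0.015,0],[0,0,0,0,0,0.007,0],[0,0,0,0,0,0.003,0],[0,0,0,0,0,0,0],[0,0,0,0,0,0,0],[0,0,0,0,0,0,0]]]'
python3 - <<'E'
from h import *
np.set_printoptions(precision=1,suppress=True)
s,M,p,g=st()
T=snapshot("top");S=snapshot("side")
zb=g[2]-21.7
for nm,q in(("T",T),("S",S)):
  for n,z in(("gap",74),("furniture_long",zb)):
    for r in place_of(q,n)[:3]: print(nm,n,round(r["confidence"],2),atz(q,px(r["point"]),z))
f=S["frame"].copy()
# expected block (at S) outline and gap rim
yaw=np.radians(-2.5);ex=np.array([np.cos(yaw),np.sin(yaw),0]);ey=np.array([-ex[1],ex[0],0])
big=cv2.resize(f[190:290,260:400],None,fx=5,fy=5,interpolation=3)
def box(c,a,b,z,col):
    P=[proj(S,np.array([c[0],c[1],z])+sx*a*ex+sy*b*ey) for sx,sy in((1,1),(1,-1),(-1,-1),(-1,1))]
    P=np.array([[(u-260+.4)*5,(v-190+.4)*5] for u,v in P],np.int32);cv2.polylines(big,[P],True,col,1)
box(g,25,41,zb,(255,0,0));box(g,25,41,zb+26,(255,0,0));box((544.4,55.3),32,48,74,(0,255,0))
cv2.imwrite("pics/i.png",big[:,:,::-1])
E
```

```text
time: 18.3
eef_pos: [544.2, 56.2, 261.2]
orientation: [0.0, 0.721, 0.692, 0.0]
contact_force: [-0.6, 0.2, -2.4]
gripper_width: 0.568
grasp_force: 63.1
t 18.3 tcp [544.2  56.2 261.2] grasp [544.3  56.3 106.2] yaw of tool y -2.35 z [ 0.  0. -1.] F [-0.6  0.2 -2.4] w 0.568 gf 63.1 q [-0.4  0.6  0.3  2.1 -0.4  0.4  0.1]
T furniture_long 0.79 [ 378.8 -192.4   84.5]
T furniture_long 0.27 [576.1 206.5  84.5]
S gap 0.89 [540.1  51.9  74. ]
S furniture_long 0.88 [ 395.8 -270.4   84.5]
```

View pics/i.png

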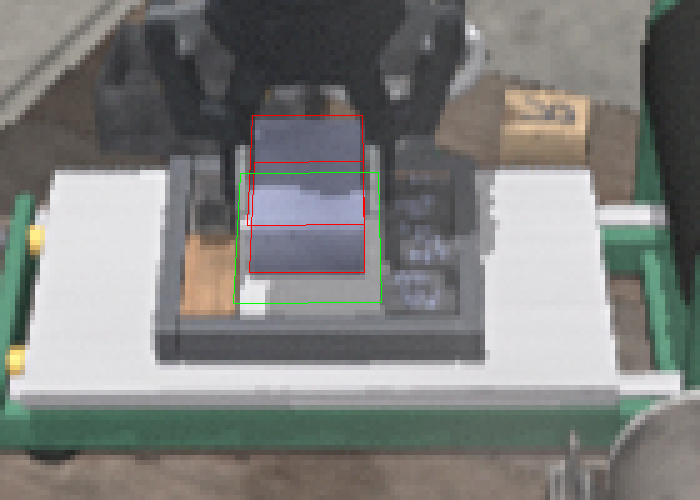

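The block fits its expected outline, level and centred in the gap with about 7 mm clear all round. Its underside is about 10 mm above the type faces, and the bed is still on its buffers. Handing in.

```bash
python3 -c "from station import *;print(finish_job())"
```

```text
the job is handed in; nothing more can be done
None
```

Job handed in, verdict not reported back: the handwheel is wound until the bed stands on its front stop, and the longer grey-blue block is gripped level and square about 10 mm above the gap, with nothing else moved as far as the pictures show.

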